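# Clear the swab-test table into crate, bays and caddy

## Robot

A 7-joint arm with a two-finger parallel gripper is mounted at the origin on the work surface. World frame = base frame: x ahead of the robot, y to its left, z up, the work surface at z = 0. Lengths are in m, angles in rad, forces in N, time in s.
With the tool pointing down it reaches from about 0.425 to 0.95 m from the base axis. Payload 4.7 kg.
Tool frame: the origin (TCP) lies between the finger pads; the fingertips stand 25 mm ahead of it and the grasp point (between the pads) lies 6 mm ahead of it; x points along the fingers, z is the direction in which the jaws open and shut, and the axes are right-handed (so a half turn about x gives the same grasp; the last joint's range is limited). The gripper opens to 85 mm and grips with 20 to 120 N. Pads are 22 mm wide; open, the fingers measure 114 mm over their backs; the gripper's body (76 mm by 85 mm) begins 54 mm behind the grasp point. The pads swing forward as they close: fully open they stand 13 mm farther back than shut.
Start: joints at [-1.238, 0.469, -0.049, 1.532, 0.024, 1.141, -0.082], TCP at [0.239, 0.631, 0.256] pointing down, gripper open.
Joint ranges: [-2.59, 2.59], [-0.33, 1.99], [-1.39, 1.29], [0.1, 2.45], [-1.04, 4.18], [0.21, 1.99], [-2.66, 2.66]. Speed limits (rad/s): [2.57, 2.57, 3.14, 3.14, 3.14, 3.14, 3.14].

## Interface

Orientations are given as a 3x3 rotation matrix whose columns are the frame's x, y, z axes.
In Python, from rig import * gives the robot as it stands. Calls block until the motion is done:
- movep(position, orientation): joint-space move of the TCP to a pose.
- move_l(position, attitude=None, feed=0.15, until_force=None): straight line of the TCP; attitude=None keeps the orientation; feed is the mean speed in m/s. With until_force (N) it stops when the force on the tool has changed by that much, and returns True; else False.
- move_joints(angles): joint-space move.
- command_gripper(opening, newtons=None): finger opening in m; newtons is the grip in N (None keeps the last); returns when the fingers have stopped.
- sleep(seconds).
- inverse_kinematics(position, orientation): joint angles nearest the present ones, or None.
- sense(): the state.
- camera(name): name is "side" or "top"; returns (picture, depth): 420x560x3 uint8, red, green, blue; 420x560 float32, m along the optical axis (not along the pixel's ray), 0 where there is no reading.
- camera_params(name): a dict with "K" (3x3 intrinsics, pixels), "position" and "rotation" of the camera in the world. Camera axes: x right, y down, z forward; pixel columns grow to the right and rows downward; lengths in m; the calibration is good to about 2 mm. A picture is of the moment at which its call begins. camera_params takes no time and is no camera call.
A pose or a line that the arm cannot do raises Unreachable and nothing moves.
- finish_job(): hands the job in, once; it reports no verdict.
The state is a dict: "time_s": time; "joint_pos": joint angles; "qd": joint speeds; "joint_efforts": joint torques, N m; "position": TCP position; "tcp_rot": TCP orientation; "wrist_force": force on the tool from outside, world axes, zero at the start; "ft_torque": the same for the moment, N m; "finger_gap": finger opening in m.
Only numpy, scipy, OpenCV 4.12 (cv2) and the standard library are available. Lean on these libraries where they do the work, as an engineer would, in place of code of your own. Each camera call takes 0.05 s, during which the arm holds its last target. There are 200 camera calls.

## Task

Clear the test table. Before moving anything else, stand the two grey-lidded sample pots in the grey crate, one in each compartment; after that lay the test cassette with the red sticker flat along the red bay and the one with the green sticker flat along the green bay, each between its bay's end lips and fully on it, stickers up, and stand the yellow-capped dropper bottle in the yellow caddy, in any order. Set things down rather than dropping them, keep the pots and the bottle upright throughout, and leave the black tape roll where it is.

Things in the scene. Friction and masses are not known exactly. Their poses are not given: they have to be found in the camera images.
- pot_a_c (a point): Sample pot A: white cylinder 44 mm in diameter, 70 mm tall, with a dark grey screw lid (top 15 mm), loose, standing upright on the table, about 60 g. The point is its centre, 35 mm above its underside; z is up along the pot. Pots A and B look alike and may go in either compartment.
- pot_b_c (a point): Sample pot B: same as pot A.
- cassette_red_c (a point): Test cassette with a red sticker on one end and two red bars in its window: flat white plastic block 80 x 30 x 12 mm (x, y, z of the point), loose, lying face up on the table, about 30 g. The point is its centre, 6 mm above its underside; x runs along its length towards the sticker, z out of its face.
- cassette_green_c (a point): Test cassette with a green sticker on one end and one red bar in its window; otherwise the same as the red one.
- bottle_c (a point): Dropper bottle: white cylinder 28 mm in diameter up to 46 mm height, with a yellow band and a yellow cap tapering to 18 mm, 64 mm tall in all, loose, standing upright on the table, about 40 g. The point is its centre line 32 mm above its underside; z is up.
- roll_c (a point): Roll of black tape lying flat among the things, 56 mm in outer diameter, 24 mm tall, hole 36 mm; the point is its centre, 12 mm up. To be left alone.
- crate: Dark grey open crate fixed to the table, 76 x 148 mm outside (x, y), walls 4 mm thick and 15 mm tall, floor 4 mm above the table. A divider across its middle makes two compartments, each 68 x 68 mm inside, with centres at y = +36 mm and y = -36 mm in the crate's frame. Origin: centre of its underside, on the table; z up.
- caddy: Yellow open square caddy fixed to the table with one compartment 56 x 56 mm inside, walls 4 mm thick and 15 mm tall, floor 4 mm above the table. Origin: centre of its underside, on the table.
- bay_red: Red bay fixed to the table: flat platform 114 x 62 mm (x, y), top 10 mm above the table, with a lip at each end of its length (7 mm above the platform, 104 mm clear between the lips); its long sides are open. Origin: centre of its underside, on the table; x runs along its length, z up.
- bay_green: Green bay: same as the red bay, but green.

How it is judged:
On the way:
1. both sample pots stand in the crate, one in each compartment (((x of pot_a_c in the frame of crate between -0.016 and 0.016 m and y of pot_a_c in the frame of crate between 0.02 and 0.052 m and z of pot_a_c in the frame of crate between 0.035 and 0.043 m and angle between each of pot_a_c, pot_b_c's own z axis and vertical below 0.1 rad and x of pot_b_c in the frame of crate between -0.016 and 0.016 m and y of pot_b_c in the frame of crate between -0.052 and -0.02 m and z of pot_b_c in the frame of crate between 0.035 and 0.043 m) or (x of pot_a_c in the frame of crate between -0.016 and 0.016 m and y of pot_a_c in the frame of crate between -0.052 and -0.02 m and z of pot_a_c in the frame of crate between 0.035 and 0.043 m and angle between each of pot_a_c, pot_b_c's own z axis and vertical below 0.1 rad and x of pot_b_c in the frame of crate between -0.016 and 0.016 m and y of pot_b_c in the frame of crate between 0.02 and 0.052 m and z of pot_b_c in the frame of crate between 0.035 and 0.043 m))), for 0.2 s.
At the end, for the whole second after the job is handed in: Pots upright on the crate floor, one per compartment (within 16 mm of its centre each way); cassettes flat, face up, on the bay of their colour (16 mm along, 17 mm across, 0.25 rad); bottle upright on the caddy floor (18 mm each way); all at rest (((x of pot_a_c in the frame of crate between -0.016 and 0.016 m and y of pot_a_c in the frame of crate between 0.02 and 0.052 m and z of pot_a_c in the frame of crate between 0.035 and 0.043 m and angle between each of pot_a_c, pot_b_c's own z axis and vertical below 0.1 rad and x of pot_b_c in the frame of crate between -0.016 and 0.016 m and y of pot_b_c in the frame of crate between -0.052 and -0.02 m and z of pot_b_c in the frame of crate between 0.035 and 0.043 m) or (x of pot_a_c in the frame of crate between -0.016 and 0.016 m and y of pot_a_c in the frame of crate between -0.052 and -0.02 m and z of pot_a_c in the frame of crate between 0.035 and 0.043 m and angle between each of pot_a_c, pot_b_c's own z axis and vertical below 0.1 rad and x of pot_b_c in the frame of crate between -0.016 and 0.016 m and y of pot_b_c in the frame of crate between 0.02 and 0.052 m and z of pot_b_c in the frame of crate between 0.035 and 0.043 m)) and x of cassette_red_c in the frame of bay_red between -0.016 and 0.016 m and y of cassette_red_c in the frame of bay_red between -0.017 and 0.017 m and z of cassette_red_c in the frame of bay_red between 0.012 and 0.02 m and angle between each of cassette_red_c, cassette_green_c, bottle_c's own z axis and vertical below 0.1 rad and angle between the x axis of cassette_red_c and the x axis of bay_red, either way round below 0.25 rad and x of cassette_green_c in the frame of bay_green between -0.016 and 0.016 m and y of cassette_green_c in the frame of bay_green between -0.017 and 0.017 m and z of cassette_green_c in the frame of bay_green between 0.012 and 0.02 m and angle between the x axis of cassette_green_c and the x axis of bay_green, either way round below 0.25 rad and x of bottle_c in the frame of caddy between -0.018 and 0.018 m and y of bottle_c in the frame of caddy between -0.018 and 0.018 m and z of bottle_c in the frame of caddy between 0.032 and 0.04 m and linear speed of each of pot_a, cassette_red, bottle, pot_b, cassette_green below 0.02 m/s); the robot touches nothing.
It fails at once if a cassette or the bottle moved by more than 40 mm before both pots stand in the crate (distance of any of cassette_red_c, cassette_green_c, bottle_c from where it was at the start of the episode above 0.04 m and not ((x of pot_a_c in the frame of crate between -0.016 and 0.016 m and y of pot_a_c in the frame of crate between 0.02 and 0.052 m and z of pot_a_c in the frame of crate between 0.035 and 0.043 m and angle between each of pot_a_c, pot_b_c's own z axis and vertical below 0.1 rad and x of pot_b_c in the frame of crate between -0.016 and 0.016 m and y of pot_b_c in the frame of crate between -0.052 and -0.02 m and z of pot_b_c in the frame of crate between 0.035 and 0.043 m) or (x of pot_a_c in the frame of crate between -0.016 and 0.016 m and y of pot_a_c in the frame of crate between -0.052 and -0.02 m and z of pot_a_c in the frame of crate between 0.035 and 0.043 m and angle between each of pot_a_c, pot_b_c's own z axis and vertical below 0.1 rad and x of pot_b_c in the frame of crate between -0.016 and 0.016 m and y of pot_b_c in the frame of crate between 0.02 and 0.052 m and z of pot_b_c in the frame of crate between 0.035 and 0.043 m))).
It fails at once if a pot or the bottle tipped by more than 0.6 rad (angle between any of pot_a_c, pot_b_c, bottle_c's own z axis and vertical above 0.6 rad).
It fails at once if a thing dropped (falls free of the fingers at more than 0.7 m/s, a fall of some 25 mm) ((linear speed of pot_a above 0.7 m/s and contact force between the fingers and pot_a below 0.02 N) or (linear speed of cassette_red above 0.7 m/s and contact force between the fingers and cassette_red below 0.02 N) or (linear speed of bottle above 0.7 m/s and contact force between the fingers and bottle below 0.02 N) or (linear speed of pot_b above 0.7 m/s and contact force between the fingers and pot_b below 0.02 N) or (linear speed of cassette_green above 0.7 m/s and contact force between the fingers and cassette_green below 0.02 N)).
It fails at once if the tape roll moved by more than 25 mm (distance of roll_c from where it was at the start of the episode above 0.025 m).
It also fails if it takes over 141 s, if anything falls off the work surface, if the arm or the gripper's body presses on something with over 40 N, if the wrist force passes 120 N, or if a joint passes its speed limit or range.

## Working session

There is one attempt and no reset: what is moved stays moved. The work goes in short steps, each a Python script; the robot and the scene stay as the last script left them, time stands still between calls to the robot, and variables do not carry over. Pictures are saved under pics/ and viewed, about 12 in all and at most 16, crops included, and the job is handed in when it is done.

```bash
mkdir -p pics; ls; python3 - <<'E'
from rig import *
import cv2, numpy as np
for n in("top","side"):
    p,d=camera(n); cv2.imwrite(f"pics/{n}0.png",p[:,:,::-1]); np.savez(f"pics/{n}0.npz",p=p,d=d)
    c=camera_params(n); print(n,c["K"],c["position"],c["rotation"],d.min(),d.max())
s=sense();print(s["time_s"],s["tcp_rot"])
E
```

```text
pics
top [[387.00461943   0.         282.03585398]
 [  0.         387.00461943 206.66451328]
 [  0.           0.           1.        ]] [ 0.39145158 -0.00360382  0.92381354] [[ 0.01117301 -0.9916116   0.12876956]
 [-0.99956585 -0.00756478  0.02847593]
 [-0.02726295 -0.12903182 -0.99126562]] 0.0 1.8557898
side [[442.51628542   0.         281.71160841]
 [  0.         442.51628542 203.28046739]
 [  0.           0.           1.        ]] [ 0.07105426 -0.71275431  0.53746972] [[ 0.87316062 -0.22990632  0.42980649]
 [-0.4871621  -0.44098508  0.7537939 ]
 [ 0.01623627 -0.86756858 -0.49705245]] 0.0 3.929961
0.1 [[-5.65280975e-04 -9.35268689e-01  3.53938074e-01]
 [-1.71922427e-03  3.53938517e-01  9.35267112e-01]
 [-9.99998362e-01 -7.98102241e-05 -1.80801134e-03]]
```

View pics/top0.png

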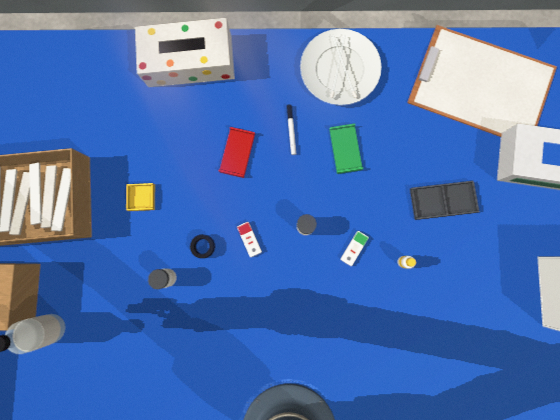

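View pics/side0.png

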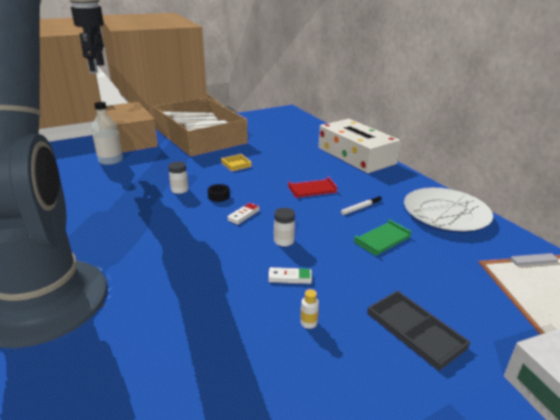

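The top view shows pots at (306,225) and (162,279), and the red and green cassettes at (249,240) and (354,248). The bottle is at (407,262), the roll at (202,246), the bays at (237,152) and (346,148), the crate at (446,199) and the caddy at (141,197). The side view agrees, and the arm blocks nothing important. Next I'll localise them.

```bash
cat > vis.py <<'E'
import cv2, numpy as np
from rig import *
def ray(n,uv,z):
    c=camera_params(n); uv=np.atleast_2d(uv).astype(float)
    r=np.c_[uv,np.ones(len(uv))]@np.linalg.inv(c["K"]).T@np.array(c["rotation"]).T
    o=np.array(c["position"]); return (o+r*((z-o[2])/r[:,2])[:,None])[:,:2]
def zmap(n,d):
    c=camera_params(n); v,u=np.indices(d.shape)
    r=np.stack([u,v,np.ones_like(u)],-1)@np.linalg.inv(c["K"]).T
    return (r*d[...,None])@np.array(c["rotation"]).T+np.array(c["position"])
def blob(m,win):
    """largest contour of mask m within win=(u0,v0,u1,v1)"""
    k=np.zeros(m.shape,np.uint8); u0,v0,u1,v1=win; k[v0:v1,u0:u1]=m[v0:v1,u0:u1]
    cs,_=cv2.findContours(k,cv2.RETR_EXTERNAL,cv2.CHAIN_APPROX_NONE)
    return max(cs,key=cv2.contourArea)[:,0,:] if cs else None
def rect(n,cont,z):
    """centre, yaw of long side, sides (mm) on plane z"""
    (c,s,a)=cv2.minAreaRect((ray(n,cont,z)*1000).astype(np.float32))
    if s[0]<s[1]: a+=90; s=s[::-1]
    return np.array(c)/1000,np.radians((a+90)%180-90),s
E
python3 - <<'E'
from vis import *
f=np.load("pics/top0.npz"); p,d=f["p"],f["d"]; W=zmap("top",d); z=W[...,2]
h=cv2.cvtColor(p,cv2.COLOR_RGB2HSV); H,S,V=cv2.split(h)
blue=(H>100)&(H<130)&(S>130); red=((H<8)|(H>172))&(S>120)&(V>60); green=(H>45)&(H<85)&(S>100); yel=(H>18)&(H<35)&(S>110)&(V>90)
grey=(S<110)&(V<110); white=(S<90)&(V>140)
R=lambda w:(w[0]-w[2],w[1]-w[2],w[0]+w[2],w[1]+w[2])
for n,m,w,zz in [("bay_red",red,(237,152,35),.013),("bay_green",green,(346,148,35),.013),("caddy",yel|((z>.01)&~blue),(141,197,28),.015),("crate",~blue,(446,199,50),.015),
  ("cas_red",white|red,(249,240,22),.012),("cas_green",white|green,(354,248,22),.012),("st_red",red,(243,230,10),.012),("st_green",green,(361,238,10),.012)]:
    c=blob(m,R(w)); r=rect("top",c,zz); print(n,np.round(r[0],4),round(r[1],3),np.round(r[2],1))
for n,w,t,zt in [("pot1",(306,225,22),.05,.07),("pot2",(162,279,24),.05,.07),("bottle",(407,262,16),.04,.064),("roll",(202,246,20),.01,.024)]:
    u0,v0,u1,v1=R(w); sub=W[v0:v1,u0:u1].reshape(-1,3); q=sub[(sub[:,2]>t)&(sub[:,2]<.1)]
    print(n,"depth",len(q),np.round(np.median(q,0),4),np.round(np.ptp(q,axis=0),3), "z95",np.percentile(q[:,2],95) if len(q) else 0)
    m={"pot1":grey,"pot2":grey,"bottle":yel,"roll":(V<70)&~blue}[n]; c=blob(m,R(w))
    if c is not None:
        (cc,r)=cv2.minEnclosingCircle((ray("top",c,zt)*1000).astype(np.float32)); print("  colour",np.round(cc,1),round(r,1))
print("table z",np.median(z[blue]))
f=np.load("pics/side0.npz"); p,d=f["p"],f["d"]
h=cv2.cvtColor(p,cv2.COLOR_RGB2HSV); H,S,V=cv2.split(h); W=zmap("side",d)
blue=(H>100)&(H<130)&(S>130)
for n,w,t in [("pot1",(284,225,24),.01),("pot2",(178,176,20),.01),("bottle",(310,308,24),.01),("cas_red",(244,213,20),.006),("cas_green",(290,276,26),.006)]:
    u0,v0,u1,v1=R(w); q=W[v0:v1,u0:u1].reshape(-1,3); q=q[(q[:,2]>t)&(q[:,2]<.1)]
    print("side",n,len(q),np.round(q.min(0),3),np.round(q.max(0),3),np.round(np.median(q[q[:,2]>q[:,2].max()-.012],0),4))
E
```

```text
bay_red [0.6433 0.1338] -0.234 [114.6  60.7]
bay_green [ 0.6537 -0.1285] 0.164 [115.7  62.2]
caddy [0.5317 0.3639] -1.507 [68.1 65.3]
crate [ 0.5288 -0.3577] -1.447 [151.6  76.5]
cas_red [0.4325 0.1001] 0.438 [81.  31.9]
cas_green [ 0.4144 -0.1471] -0.546 [80.8 31.5]
st_red [0.4569 0.1113] -1.095 [25.3 20.3]
st_green [ 0.4365 -0.162 ] 0.985 [27.4 19.6]
pot1 depth 308 [ 0.4647 -0.0346  0.0688] [0.042 0.042 0.017] z95 0.07120191347967958
  colour [464.3 -32.6] 21.0
pot2 depth 351 [0.3407 0.2893 0.0689] [0.041 0.044 0.023] z95 0.07158430956460632
  colour [341.7 290.1] 22.8
bottle depth 125 [ 0.3837 -0.2598  0.0543] [0.024 0.025 0.026] z95 0.06389941679164457
  colour [ 383.9 -260.3] 10.2
roll depth 300 [0.4148 0.207  0.0228] [0.054 0.055 0.016] z95 0.025410095755403758
  colour [413.8 208.1] 27.6
table z -0.0011212138870461685
side pot1 649 [ 0.441 -0.059  0.01 ] [ 0.484 -0.013  0.071] [ 0.4595 -0.0415  0.0672]
side pot2 455 [0.317 0.266 0.01 ] [0.36  0.313 0.07 ] [0.3367 0.2823 0.0668]
side bottle 497 [ 0.367 -0.28   0.01 ] [ 0.394 -0.254  0.064] [ 0.3796 -0.2686  0.0609]
side cas_red 283 [0.391 0.067 0.006] [0.473 0.192 0.02 ] [0.4283 0.0981 0.0098]
side cas_green 615 [ 0.37  -0.274  0.006] [ 0.451 -0.119  0.064] [ 0.3797 -0.2686  0.061 ]
```

```bash
cat > act.py <<'E'
from vis import *
UP=.20
def down(a):
    c,s=np.cos(a),np.sin(a); return np.array([[0,-s,c],[0,c,s],[-1,0,0.]])
def best(xy,a):
    """the half turn with the last joint nearest mid-range"""
    o=[(abs(q[6]),b) for b in (a,a+np.pi) if (q:=inverse_kinematics([*xy,UP],down(b))) is not None]
    return down(min(o)[1])
def show(t):
    s=sense(); print(t,"t",round(s["time_s"],1),"tcp",np.round(s["position"],4),"gap",round(s["finger_gap"],4),"F",np.round(s["wrist_force"],1))
def pick(xy,a,z,opening,newtons):
    command_gripper(opening); movep([*xy,UP],best(xy,a))
    move_l([*xy,z+.05]); hit=move_l([*xy,z],feed=.06,until_force=6); show(f"at, hit={hit}")
    if hit: move_l([*xy,sense()["position"][2]+.004],feed=.03)
    zz=sense()["position"][2]; command_gripper(0,newtons); show("gripped")
    move_l([*xy,UP]); show("lifted"); return zz
def place(xy,a,z,opening):
    """z: expected TCP height at touch-down"""
    movep([*xy,UP],best(xy,a)); move_l([*xy,z+.012])
    sleep(.2); hit=move_l([*xy,z-.004],feed=.02,until_force=2.5); show(f"down, hit={hit} want z {z:.4f}")
    command_gripper(opening); move_l([*xy,UP]); show("clear")
E
python3 - <<'E'
from act import *
C=np.array([.5288,-.3577]); y=np.array([np.cos(1.694),np.sin(1.694)])
z=pick([.4645,-.0335],.124,.042,.085,30); place(C-.036*y,.124,z+.004,.075)
p,d=camera("top"); cv2.imwrite("pics/top1.png",p[100:320,100:500,::-1])
p,d=camera("side"); cv2.imwrite("pics/side1.png",p[:,:,::-1])
E
```

```text
at, hit=False t 4.7 tcp [ 0.4648 -0.0336  0.0422] gap 0.0851 F [0.2 0.8 0.7]
gripped t 5.1 tcp [ 0.4648 -0.0334  0.0423] gap 0.0422 F [0.  0.8 3.8]
lifted t 6.3 tcp [ 0.4638 -0.0335  0.1992] gap 0.0425 F [-0.3  0.8 -1. ]
down, hit=True want z 0.0462 t 9.6 tcp [ 0.5333 -0.3933  0.0463] gap 0.0428 F [0.5 0.1 4.2]
clear t 11.2 tcp [ 0.5328 -0.3928  0.1989] gap 0.0751 F [0.1 0.2 0.8]
```

View pics/side1.png

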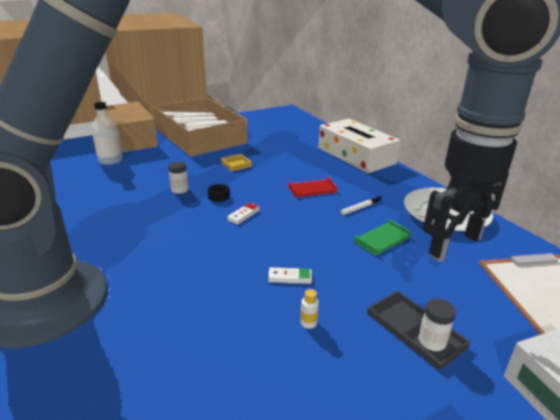

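The first pot stands upright in the crate's right compartment (437,325) and nothing else was disturbed. Next is the second pot.

```bash
python3 - <<'E'
from act import *
C=np.array([.5288,-.3577]); y=np.array([np.cos(1.694),np.sin(1.694)])
z=pick([.3412,.2897],.124,.042,.085,30); place(C+.036*y,.124,z+.004,.075)
movep([.45,.02,.25],best([.45,.02],.1))
p,d=camera("top"); cv2.imwrite("pics/top2.png",p[100:320,100:500,::-1]); np.savez("pics/top2.npz",p=p,d=d)
W=zmap("top",d).reshape(-1,3); R=np.array([[np.cos(.124),np.sin(.124)],[-np.sin(.124),np.cos(.124)]])
q=W[(W[:,2]>.06)&(W[:,2]<.09)]; q=np.c_[(q[:,:2]-C)@R.T,q[:,2]]; q=q[(abs(q[:,0])<.05)&(abs(q[:,1])<.09)]
for s in(1,-1):
    k=q[q[:,1]*s>0]; print(len(k),np.round(np.median(k,0),4))
E
```

```text
at, hit=False t 15.9 tcp [0.3414 0.2899 0.0422] gap 0.0848 F [0.9 0.2 0. ]
gripped t 16.4 tcp [0.3412 0.2898 0.0423] gap 0.0427 F [-1.4 -0.4  4.7]
lifted t 17.6 tcp [0.3407 0.2892 0.1991] gap 0.0427 F [ 0.2 -0.4 -0.2]
down, hit=True want z 0.0462 t 21.8 tcp [ 0.5241 -0.322   0.0463] gap 0.0424 F [-1.3  1.2  4. ]
clear t 23.4 tcp [ 0.5239 -0.3215  0.199 ] gap 0.075 F [ 0.3 -0.9  0.2]
334 [-0.0003  0.041   0.072 ]
346 [ 0.0005 -0.0337  0.072 ]
```

View pics/top2.png

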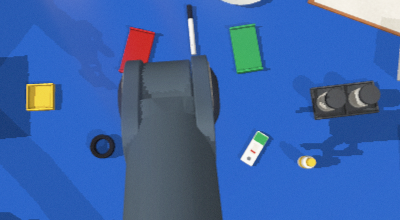

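Both pots are upright in their compartments, at y +41 and -34 mm in the crate frame with lid tops at z 72 mm. The top crop shows them at (327,98) and (363,96). Next is the green cassette.

```bash
python3 - <<'E'
from act import *
z=pick([.4144,-.1471],-.546+np.pi/2,.024,.05,30); place([.6537,-.1285],.164+np.pi/2,z+.010,.045)
p,d=camera("side"); cv2.imwrite("pics/side3.png",p[:,:,::-1])
E
```

```text
at, hit=False t 28.3 tcp [ 0.4146 -0.1472  0.0242] gap 0.05 F [ 0.  -0.6 -0.9]
gripped t 28.6 tcp [ 0.4149 -0.1473  0.0247] gap 0.0292 F [-1.1 -0.3  5.3]
lifted t 29.9 tcp [ 0.4138 -0.1469  0.1993] gap 0.0291 F [ 0.8 -0.1 -0.5]
down, hit=True want z 0.0342 t 33.8 tcp [ 0.6536 -0.1285  0.0349] gap 0.0291 F [-0.2  0.2  4.8]
clear t 35.3 tcp [ 0.6532 -0.1281  0.1989] gap 0.045 F [-0.3 -0.6  0.1]
```

View pics/side3.png

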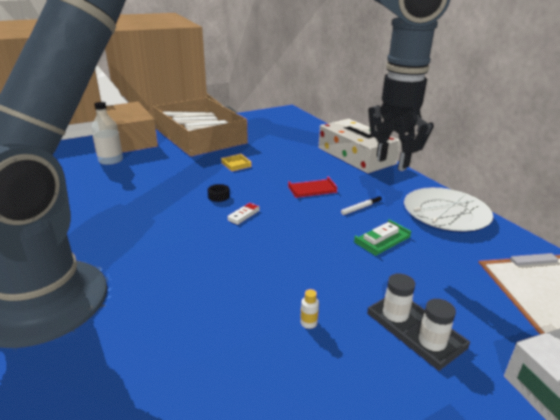

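The green cassette lies flat and face up on its bay at (383,234), and both pots stand in the crate. Next are the red cassette and the bottle.

```bash
python3 - <<'E'
from act import *
z=pick([.4325,.1001],.438+np.pi/2,.024,.05,30); place([.6433,.1338],-.234+np.pi/2,z+.010,.045)
z=pick([.3838,-.2600],.06,.040,.06,30); place([.5317,.3639],.06,z+.004,.045)
s=sense()["position"]; move_l([s[0],s[1],.25]); movep([.239,.631,.256],down(1.209)); show("parked")
p,d=camera("top"); cv2.imwrite("pics/top4.png",p[:,:,::-1]); np.savez("pics/top4.npz",p=p,d=d)
p,d=camera("side"); cv2.imwrite("pics/side4.png",p[:,:,::-1])
E
```

```text
at, hit=False t 38.8 tcp [0.4327 0.1    0.0242] gap 0.0499 F [ 0.6 -0.1  0.6]
gripped t 39.1 tcp [0.433  0.1002 0.0247] gap 0.0294 F [-1.5  1.4  6.8]
lifted t 40.4 tcp [0.4319 0.1    0.1994] gap 0.0293 F [ 0.  -1.2 -0.5]
down, hit=True want z 0.0342 t 44.4 tcp [0.6432 0.1338 0.0348] gap 0.0291 F [-1.  -0.3  3.3]
clear t 46.0 tcp [0.6426 0.1338 0.1989] gap 0.0451 F [-0.  -0.   0.3]
at, hit=False t 49.9 tcp [ 0.3839 -0.2602  0.0402] gap 0.0604 F [ 0.1 -0.3 -0. ]
gripped t 50.2 tcp [ 0.384  -0.26    0.0404] gap 0.027 F [-0.   1.5  5.1]
lifted t 51.5 tcp [ 0.3833 -0.2596  0.1992] gap 0.027 F [-0.4  0.1  0.3]
down, hit=True want z 0.0442 t 55.6 tcp [0.5316 0.3639 0.0445] gap 0.0272 F [-0.7  0.7  3.6]
clear t 57.1 tcp [0.531  0.3636 0.1989] gap 0.0453 F [ 0.3 -0.  -1. ]
parked t 59.1 tcp [0.2417 0.6297 0.256 ] gap 0.0451 F [ 0.4 -0.7  0.6]
```

View pics/top4.png

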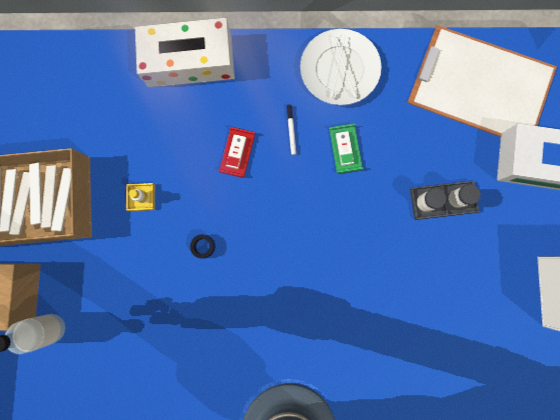

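View pics/side4.png

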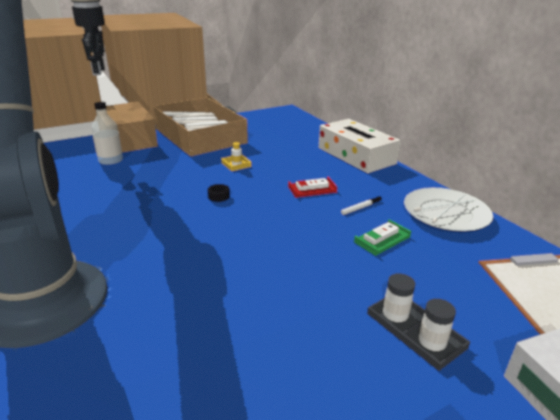

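Everything appears to be in place: bottle upright in the caddy at (139,196), cassettes on their bays at (238,151) and (345,146), roll still at (202,246). I'll do one numeric check before handing in.

```bash
python3 - <<'E'
from vis import *
f=np.load("pics/top4.npz"); p,d=f["p"],f["d"]; W=zmap("top",d).reshape(-1,3)
F=lambda v,c,a:(np.asarray(v)-c)@np.array([[np.cos(a),-np.sin(a)],[np.sin(a),np.cos(a)]])*1000
def near(c,r,lo,hi): 
    q=W[(np.hypot(*(W[:,:2]-c).T)<r)&(W[:,2]>lo)&(W[:,2]<hi)]; return np.median(q,0)
for n,c,a,lo in[("crate+",[.5243,-.322],.124,.06),("crate-",[.5332,-.3934],.124,.06),("caddy",[.5317,.3639],.06,.05),("roll",[.414,.2075],0,.01)]:
    q=near(c,.04,lo,.1); print(n,np.round(F(q[:2],c,a),1),"mm, z",round(q[2],4))
h=cv2.cvtColor(p,cv2.COLOR_RGB2HSV); m=(h[...,1]<90)&(h[...,2]>140)
for n,c,a,w in[("red",[.6433,.1338],-.234,(215,120,260,180)),("green",[.6537,-.1285],.164,(328,118,364,178))]:
    r=rect("top",blob(m,w),.022); print(n,"white part",np.round(F(r[0],c,a),1),"yaw err",round(r[1]-a,3),np.round(r[2],0),near(r[0],.01,0,.05)[2])
E
```

```text
crate+ [0.2 5.4] mm, z 0.0721
crate- [0.5 1.5] mm, z 0.0719
caddy [-0.9 -8.2] mm, z 0.0643
roll [0.6 0. ] mm, z 0.0226
red white part [9.7 1.8] yaw err 0.003 [59. 32.] 0.02111503010191418
green white part [-1.8  3.9] yaw err 0.003 [82. 32.] 0.02070222585202397
```

```bash
python3 -c "
from rig import *
finish_job(); print(sense()['time_s'])"
```

```text
the job is handed in; nothing more can be done
the job is handed in; nothing more can be done
```

The table is cleared and the job is handed in; no verdict was reported. The pots went in first, one per compartment. Then I placed the green cassette, the red cassette and the bottle, and parked the arm clear of everything at about 59 s of the 141 s allowed. Every set-down ended on a light touch, within 1 mm of the expected height.

The last checks, from the final pictures:
- **Pots:** both stand upright in the crate, about 5 mm and 2 mm from their compartment centres.
- **Green cassette:** flat and face up on its bay, within 4 mm of centre, with a yaw error of about 0.003 rad.
- **Red cassette:** flat and face up on its bay, with a yaw error of about 0.003 rad. Only its white part was measured, because the sticker merges with the red bay. That part's centre sits 10 mm along, which is what a centred cassette would show.
- **Tape roll:** unmoved, within 1 mm.
- **Bottle (one disagreement):** upright in the caddy, but the depth reading puts it 8 mm off centre while the arm set it down at the centre I had measured for the caddy. This is probably because the camera sees mostly the near side of the cap. Either way it is inside the 18 mm limit, and the caddy walls keep it within 14 mm.

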